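File the instrument cassette between its two neighbours

ROBOT

A 6-joint arm with a two-finger parallel gripper is mounted at the origin on the work surface. World frame = base frame: x ahead of the robot, y to its left, z up, the work surface at z = 0. Lengths are in m, angles in degrees, forces in N, time in s.
With the tool pointing down it reaches from about 0.3 to 0.75 m from the base axis. Payload 8.5 kg.
Tool frame: the origin (TCP) lies midway between the tips of the shut fingers; the grasp point (between the pads) lies 19 mm behind it (env.hold_point_z is the distance from the TCP to the grasp point, in m); z points along the fingers, y is the line along which they close (so a half turn about z gives the same grasp; the last joint's range is limited). The gripper opens to 85 mm and grips with 20 to 120 N. Pads are 22 mm wide; open, the fingers measure 114 mm over their backs; the gripper's body (76 mm by 85 mm) begins 54 mm behind the grasp point. The pads swing forward as they close: fully open they stand 13 mm farther back than shut.
Start: joints at [-78.341, 21.807, 74.336, -0, 83.858, -12.336], TCP at [0.224, -0.502, 0.231] pointing down, gripper open.
Joint ranges: [-178.18, 178.18], [-50.72, 133.34], [12.68, 142.11], [-81.47, 261.47], [9.98, 163.14], [-165.26, 165.26]. Speed limits (degrees/s): [136.94, 136.94, 180, 180, 180, 180].

INTERFACE

Orientations are given as a 3x3 rotation matrix whose columns are the frame's x, y, z axes.
In Python, from rig import observe, get_image, camera_info, env gives the robot as it stands.
- The arm moves only by the tool drive_tool, never from a script. Its arguments are lists of equal length, an entry for each row: "offset": the shift along the tool's x, y, z in units of 40 mm (1.0 is 40 mm), a list of three; "turn": the turn, a rotation vector about the tool's x, y, z in units of 6 degrees (1.0 is 6 degrees), a list of three; "hand": the opening, from 0 (shut) to 1 (fully open). A call has exactly 10 rows; each row shifts and turns the commanded pose from where the row before left it, along the tool's axes as they then stand; what a row does not reach is not made up. A row lasts 1/8 s, in which the tool goes at most 62.5 mm and 10.7 degrees, less where a joint would pass 70% of its speed; a pose out of reach is approached as far as the arm can. A call is refused whole if a number of a shift passes 1 or a number of a turn 1, either way. A call with a gripper value outside its range is refused whole. The fingers move at their own pace and stop on an object; "newtons" is the grip in N (left out, the last holds). Time passes only in rows, so rows that do not move let the fingers close, or fill a call up. It gives the time, the measured TCP pose, the force, the opening and the grip force at its end, in the units of the state.
- observe(): the state, without advancing time (a new reading comes with each control period).
- get_image(name): name is "side" or "top"; returns the picture (480x640x3 uint8, blue, green, red); there is no depth.
- camera_info(name): a dict with "fx", "fy", "cx", "cy" (pixels), "k1" (the pictures are not rectified: a ray, as slopes to the right and down, at radius r is drawn at 1 + k1 r^2 times it, then the intrinsics apply), "world_to_cam" (4x4, takes a point from world to camera coordinates). Camera axes: x right, y down, z forward; pixel columns grow to the right and rows downward; lengths in m; the calibration is good to about 2 mm. A picture is of the moment at which its call begins. camera_info takes no time and is no camera call.
- env.close_job(): hands the job in; it is judged then, once.
The state is a dict: "time_s": time; "q": joint angles; "qvel": joint speeds; "joint_efforts": joint torques, N m; "position": TCP position; "tool_rot": TCP orientation; "ft_force": force on the tool from outside, world axes, zero at the start; "wrist_torque": the same for the moment, N m; "grip_width": finger opening in m; "gripper_force": force on a finger pad.
Only numpy, scipy, OpenCV 4.12 (cv2) and the standard library are available. Lean on these libraries where they do the work, as an engineer would, in place of code of your own. Each camera call takes 0.05 s, during which the arm holds its last target. There are 200 camera calls.

TASK

Slide the loose steel instrument cassette, tapered end first, in between the two cassettes standing in the white open-fronted rack, parting them with it, until it is fully home against the rack's back wall, with its blunt end level with theirs. All three must be left standing upright and straight in the rack; leave the bottles, bowl and glove box where they are.

Things in the scene. Friction and masses are not known exactly. Their poses are not given: they have to be found in the camera images.
- cassette_center (a point): Loose steel cassette standing on edge in front of the rack, 130 long x 36 thick x 70 tall, 0.2 to 0.45 kg. Point: its centre, 35 mm above the counter. x axis along its length to the tapered end, z up. The last 25 mm at +x is a wedge (30 degrees a side) with a rounded 10 mm nose, 65 mm from this point; the -x end, also 65 mm away, is flat with a blank label. Starts turned and offset from the gap.
- left_cassette_center (a point): Centre (35 mm up) of the left (+y) of the two like cassettes standing in the rack: same size, shape and axes, tapered end to the back wall. Loose, slides sideways on the counter at a few N. The clear gap between the two is 16 to 26 mm at the start, less than the 36 mm of the loose one, whose wedge parts them when pushed in along the rack's x (about 2 to 5 N).
- right_cassette_center (a point): The same for the right (-y) one of the two cassettes standing in the rack.
- rack: White U-shaped rack fixed to the counter, no floor. Origin on the counter: mid-width in y, and in x where a fully home cassette has its centre. x points from the open front to the back wall, y left. Back wall's inner face at x = +65 mm (rigid stop); side walls' inner faces at y = +-64 mm, from x = -60 mm; walls 6 thick, 40 tall. A home cassette's blunt end is at x = -65 mm.
- cassette_nose (a point): Tip of the loose cassette's tapered nose, half-way up (35 mm above the counter), 65 mm from its centre along its x.
- cassette: The loose cassette again, origin at the centre of its underside; axes as above.
- spray_bottle: Bystander: white spray bottle with red trigger, 72 diameter x 177 tall; origin under its centre.
- bowl: Bystander: steel bowl, 120 diameter x 45 tall; origin under its centre.
- antiseptic: Bystander: amber bottle, 64 diameter x 150 tall; origin under its centre.
- glove_box: Bystander: glove carton, 120 x 110 x 60 tall; origin under its centre.
There are look-alikes about, which are no part of the job. What is shaped like the part that bears right_cassette_center but purple is not meant. What is shaped like the cassette but purple is not meant.

How it is judged:
By the outcome, as a careful person would: the job done as asked, in the order asked, and still so for the second after the job is handed in, with the robot touching nothing.
It also fails if it takes over 45 s, if anything falls off the work surface, if the arm or the gripper's body presses on something with over 40 N, if the wrist force passes 120 N, or if a joint passes its speed limit or range.

## Working session

There is one attempt and no reset: what is moved stays moved. The work goes in short steps, Python scripts to look and compute and a tool call to move; the robot and the scene stay as the last step left them, time stands still between calls to the robot, and variables do not carry over. Pictures are saved under pics/ and viewed, at most 10 in all, crops included, and the job is handed in when it is done.

Besides the shell and the picture viewer there is one more tool, called after "Emit:" in YAML: its name, and indented under it one key for each argument. drive_tool: Moves the arm, as the interface text tells. Its arguments: {"type":"object","properties":{"offset":{"type":"array"},"turn":{"type":"array"},"hand":{"type":"array"},"newtons":{"type":"number"}},"required":["offset","turn","hand"]}

```bash
mkdir -p pics; python3 - <<'E'
from rig import observe,get_image,camera_info,env
import cv2
for n in("side","top"):
    cv2.imwrite(f"pics/{n}0.png",get_image(n)); c=camera_info(n); print({k:(v.tolist() if hasattr(v,'tolist') else v) for k,v in c.items()})
s=observe();print(s['time_s'],s['position'],s['tool_rot'],s['grip_width'],env.hold_point_z)
E
```

```text
{'fx': 522.0297192878612, 'fy': 522.0297192878612, 'cx': 321.52570793011495, 'cy': 241.6469864785657, 'k1': -0.10100305787311398, 'world_to_cam': [[-0.9633096750889957, -0.2681085305353968, -0.012340410612452439, 0.5403131809556388], [-0.1862396285734647, 0.7008491736819716, -0.6885675250097956, 0.1421370109145729], [0.1932595938854049, -0.6610054853051128, -0.725067222930261, 1.4024896326773133], [0.0, 0.0, 0.0, 1.0]]}
{'fx': 474.9069168387932, 'fy': 474.9069168387932, 'cx': 313.8878370614892, 'cy': 245.05561830470117, 'k1': -0.019356445445373856, 'world_to_cam': [[-0.003438886416372158, -0.9999193958362671, 0.01222194299815078, -0.0026267736131487295], [-0.9839625858239006, 0.0012037935395281575, -0.17837090732475797, 0.5731935057309754], [0.17834181719091707, -0.012639331926527837, -0.9838874140517769, 1.24116660510144], [0.0, 0.0, 0.0, 1.0]]}
0.1 [ 0.22361166 -0.50221223  0.23078813] [[ 9.13575297e-01  4.06669535e-01 -2.57747159e-04]
 [ 4.06669528e-01 -9.13574496e-01  1.23940102e-03]
 [ 2.68555404e-04 -1.23710407e-03 -9.99999199e-01]] 0.08499124805429756 0.0187
```

View pics/side0.png

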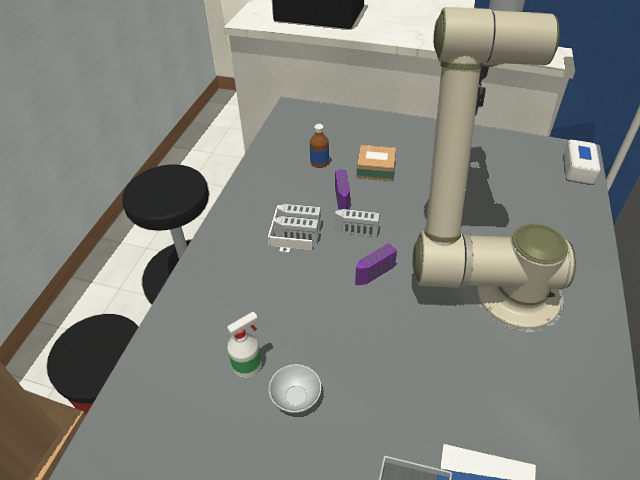

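View pics/top0.png

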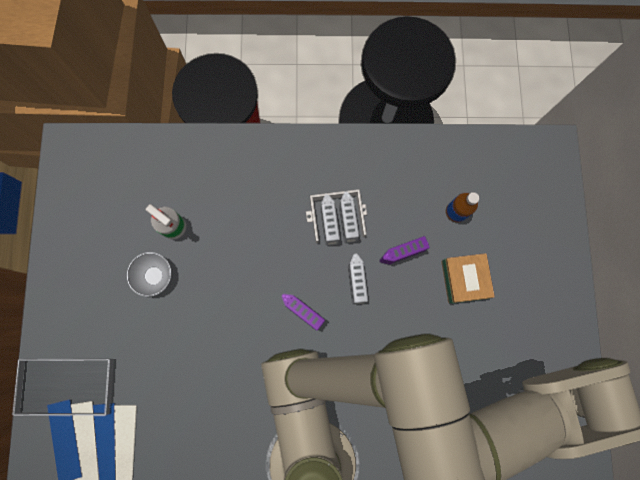

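The top picture shows the rack with two steel cassettes at about (338,217), the loose steel one at (358,279) with its nose up, and purple look-alikes at (405,250) and (303,311). The steel one is meant because the task rules out purple. I'll confirm that in an enlarged crop of both views.

```bash
python3 - <<'E'
import cv2,numpy as np
t=cv2.imread("pics/top0.png")[180:315,290:390]; s=cv2.imread("pics/side0.png")[190:260,260:390]
t=cv2.resize(t,None,fx=4.4,fy=4.4,interpolation=cv2.INTER_CUBIC); cv2.imwrite("pics/topc.png",t)
s=cv2.resize(s,None,fx=6,fy=6,interpolation=cv2.INTER_CUBIC); cv2.imwrite("pics/sidec.png",s)
E
```

```text
(no output)
```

View pics/topc.png

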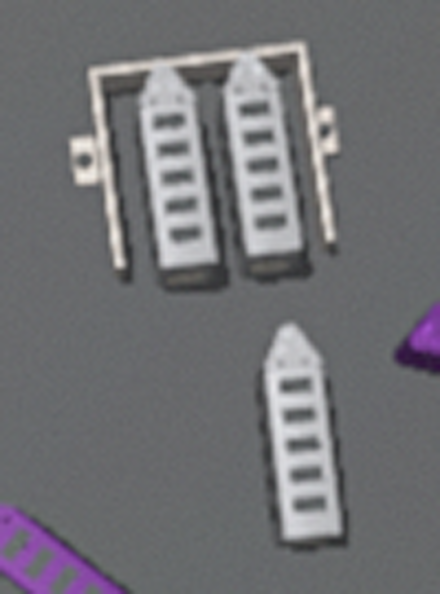

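View pics/sidec.png

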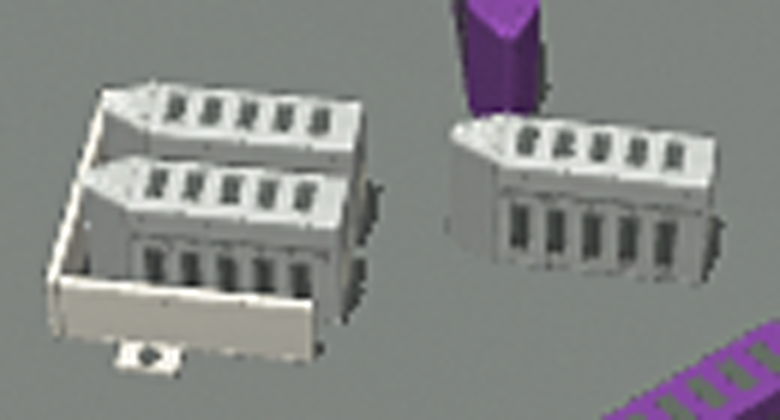

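The crops confirm it. The loose steel cassette in the top crop has its nose at (290,322) and blunt corners at (283,541) and (345,537). The other two steel cassettes stand inside the white rack, and the purple ones are the look-alikes.

```bash
cat > h.py <<'E'
from rig import observe,get_image,camera_info,env
import cv2,numpy as np
def ray(n,uv):
    c=camera_info(n);K=np.array([[c['fx'],0,c['cx']],[0,c['fy'],c['cy']],[0,0,1]])
    p=cv2.undistortPoints(np.array(uv,float).reshape(-1,1,2),K,np.array([c['k1'],0,0,0.]))[:,0]
    W=np.array(c['world_to_cam']);R=W[:3,:3]
    return -R.T@W[:3,3],np.c_[p,np.ones(len(p))]@R
def plane(n,uv,z):
    o,d=ray(n,uv);return o+d*((z-o[2])/d[:,2])[:,None]
def tri(a,b):
    o,d=ray("top",a);p,e=ray("side",b);out=[]
    for i in range(len(d)):
        t=np.linalg.lstsq(np.c_[d[i],-e[i]],p-o,rcond=None)[0]
        A=o+t[0]*d[i];B=p+t[1]*e[i];out.append(np.r_[(A+B)/2,np.linalg.norm(A-B)])
    return np.array(out)
def tops(im,thr=165,roi=(180,320,295,385)):
    # bright top faces in the top view, as world min-area rectangles at z=.07
    y0,y1,x0,x1=roi
    h=cv2.cvtColor(im,cv2.COLOR_BGR2HSV);m=((h[...,2]>thr)&(h[...,1]<30)).astype(np.uint8)
    r=np.zeros_like(m);r[y0:y1,x0:x1]=m[y0:y1,x0:x1];res=[]
    for c in cv2.findContours(r,cv2.RETR_EXTERNAL,cv2.CHAIN_APPROX_NONE)[0]:
        if len(c)<40: continue
        w=plane("top",c[:,0],.07)[:,:2]
        (ctr,sz,a)=cv2.minAreaRect((w*1000).astype(np.float32))
        if sz[0]<sz[1]: sz=sz[::-1];a+=90
        a=(a+90)%180-90
        res.append((np.round(ctr,1),np.round(sz,1),round(a,1),c[:,0].mean(0).round()))
    return res
E
cat > m.py <<'E'
from h import *
im=cv2.imread("pics/top0.png")
for t in(165,185): print(*tops(im,t),sep="\n")
T=lambda p:(np.array(p)+.5)/4.4-.5+[290,180]
S=lambda p:(np.array(p)+.5)/6-.5+[260,190]
tp=T([[290,322],[283,541],[345,537]]);sp=S([[458,130],[708,186],[716,140]])
print("tri",tri(tp,sp).round(4));print("pl",plane("top",tp,.07).round(4))
rk=T([[90,70],[302,44],[334,248],[122,272]]);print("rack",plane("top",rk,.04).round(4))
rs=S([[55,283],[108,92]]); print("rackback tri",tri(rk[:2],rs).round(4))
print("left nose/blunt, right",plane("top",T([[164,62],[160,270],[218,262],[246,50],[245,258],[303,250]]),.07).round(4))
E
python3 m.py
```

```text
(array([ 482.9, -119.4]), array([126. ,  33.1]), 5.3, array([358., 279.]))
(array([652.5, -65.1]), array([162.9, 130.5]), -82.6, array([337., 212.]))
(array([ 483. , -119.3]), array([125.2,  31.1]), 5.5, array([358., 279.]))
(array([652.4, -64. ]), array([160. , 127.5]), -82.6, array([337., 212.]))
tri [[ 5.483e-01 -1.151e-01  7.070e-02  4.000e-04]
 [ 4.191e-01 -1.082e-01  7.050e-02  6.100e-03]
 [ 4.220e-01 -1.459e-01  6.570e-02  6.800e-03]]
pl [[ 0.5486 -0.1152  0.07  ]
 [ 0.4161 -0.1085  0.07  ]
 [ 0.4183 -0.1456  0.07  ]]
rack [[ 0.7162  0.0061  0.04  ]
 [ 0.7335 -0.1294  0.04  ]
 [ 0.6006 -0.1468  0.04  ]
 [ 0.5854 -0.0137  0.04  ]]
rackback tri [[ 7.168e-01  6.100e-03  3.920e-02  7.000e-04]
 [ 7.351e-01 -1.293e-01  3.930e-02  2.700e-03]]
left nose/blunt, right [[ 0.7127 -0.0398  0.07  ]
 [ 0.5809 -0.0363  0.07  ]
 [ 0.5859 -0.0718  0.07  ]
 [ 0.7205 -0.091   0.07  ]
 [ 0.5884 -0.0884  0.07  ]
 [ 0.5933 -0.124   0.07  ]]
```

Measured so far:

| Item | Centre (mm) | Yaw | Check |
|---|---|---|---|
| Loose cassette | (483,-119) | 5.3° | Top triangulates to about 70 mm, as given |
| Rack | (653.5,-71.7) | about 7.5° | Wall tops at 39 mm against 40 given |

The gap is about 16 mm, centred at rack y of about -1 mm. My plan is to grip near the blunt end, drag the cassette into line and insert it most of the way. Then I'll release it and push it home with shut fingers.

Emit:
drive_tool:
  offset:
    - [0, 0, 0]
    - [0, 0, 0]
    - [0, 0, 0]
    - [0, 0, 0]
    - [0.6, -0.9, 0]
    - [0.6, -0.9, 0]
    - [0.6, -0.9, 0]
    - [0.6, -0.9, 0]
    - [0.6, -0.9, 0]
    - [0.6, -0.9, 0]
  turn:
    - [0, 0, 0.78]
    - [0, 0, 0.78]
    - [0, 0, 0.78]
    - [0, 0, 0.78]
    - [0, 0, 0]
    - [0, 0, 0]
    - [0, 0, 0]
    - [0, 0, 0]
    - [0, 0, 0]
    - [0, 0, 0]
  hand: [1, 1, 1, 1, 1, 1, 1, 1, 1, 1]

```text
time_s: 1.35
position: [0.3476, -0.2727, 0.2311]
tool_rot: [[0.996, 0.092, -0.0], [0.092, -0.996, 0.0], [-0.0, -0.0, -1.0]]
ft_force: [0.3, -0.6, -0.6]
grip_width: 0.0852
gripper_force: 0.0
```

```bash
cat > d.py <<'E'
import sys;from h import *
from scipy.spatial.transform import Rotation as Ro
# target x y z (mm) yaw (deg): difference in tool axes and move units
x,y,z,a=map(float,sys.argv[1:]);s=observe();R=s['tool_rot'];c,n=np.cos(np.radians(a)),np.sin(np.radians(a))
G=np.array([[c,n,0],[n,-c,0],[0,0,-1]])
P=s['position']*1000;d=np.array([x,y,z])-P
print("t",s['time_s'],"P",P.round(1),"yaw",np.degrees(np.arctan2(R[1,0],R[0,0])).round(2),"F",s['ft_force'].round(1),"w",s['grip_width'].round(4),s['gripper_force'])
print("off now",(R.T@d/40).round(3),"off after turn",(G.T@d/40).round(3),"turn",(np.degrees(Ro.from_matrix(R.T@G).as_rotvec())/6).round(3))
E
python3 d.py 438 -123.5 20 5.3
```

```text
Traceback (most recent call last):
  File "d.py", line 7, in <module>
    print("t",s['time_s'],"P",P.round(1),"yaw",np.degrees(np.arctan2(R[1,0],R[0,0])).round(2),"F",s['ft_force'].round(1),"w",s['grip_width'].round(4),s['gripper_force'])
                                                                                                                             ^^^^^^^^^^^^^^^^^^^^^
AttributeError: 'float' object has no attribute 'round'
```

Emit:
drive_tool:
  offset:
    - [0.65, -0.88, 0.2]
    - [0.65, -0.88, 0.2]
    - [0.65, -0.88, 0.2]
    - [0.65, -0.86, 0.2]
    - [0, 0, 0.9]
    - [0, 0, 0.9]
    - [0, 0, 0.9]
    - [0, 0, 0.8]
    - [0, 0, 0]
    - [0, 0, 0]
  turn:
    - [0, 0, 0]
    - [0, 0, 0]
    - [0, 0, 0]
    - [0, 0, 0]
    - [0, 0, 0]
    - [0, 0, 0]
    - [0, 0, 0]
    - [0, 0, 0]
    - [0, 0, 0]
    - [0, 0, 0]
  hand: [1, 1, 1, 1, 1, 1, 1, 1, 1, 1]

```text
time_s: 2.6
position: [0.4383, -0.1254, 0.0603]
tool_rot: [[0.996, 0.092, 0.001], [0.092, -0.996, -0.001], [0.001, 0.001, -1.0]]
ft_force: [0.3, -0.2, -0.7]
grip_width: 0.0852
gripper_force: 0.0
```

```bash
sed -i "s/s\['grip_width'\].round(4)/round(s['grip_width'],4)/" d.py; python3 d.py 438 -123.5 20 5.3; python3 -c "
from h import *
a=get_image('top')[180:330,290:400];b=get_image('side')[170:270,270:420]
cv2.imwrite('pics/g1.png',np.hstack([cv2.resize(a,(440,600)),np.vstack([cv2.resize(b,(360,240)),np.zeros((360,360,3),np.uint8)])]))"
```

```text
t 2.6 P [ 438.3 -125.4   60.3] yaw 5.28 F [ 0.3 -0.2 -0.7] w 0.0852 0.0
off now [-0.005 -0.049  1.007] off after turn [-0.004 -0.049  1.007] turn [ 0.007 -0.01  -0.004]
```

View pics/g1.png

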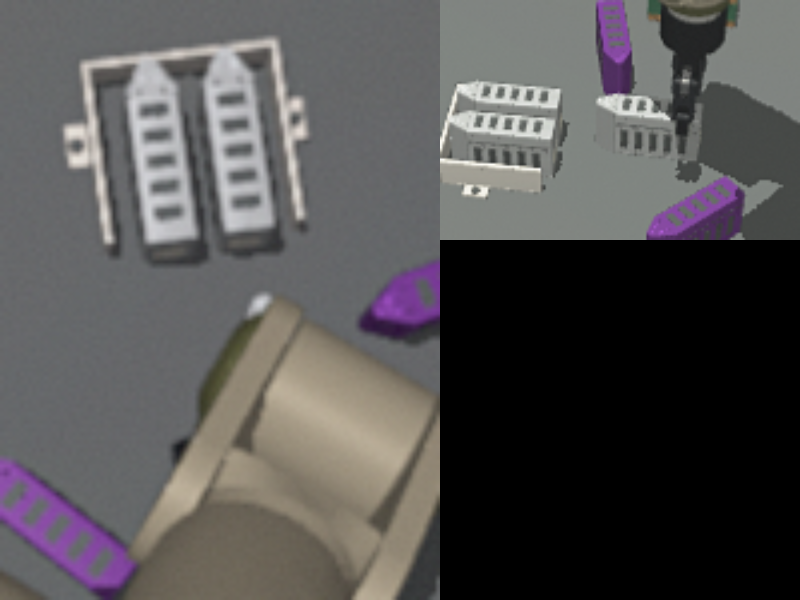

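The open fingers straddle the cassette near its blunt end (about (685,130) in the picture), and the cassette's nose shows at (262,305), undisturbed. I'll go down the rest of the way and grip.

Emit:
drive_tool:
  offset:
    - [0, -0.05, 0.5]
    - [0, 0, 0.45]
    - [0, 0, 0]
    - [0, 0, 0]
    - [0, 0, 0]
    - [0, 0, 0]
    - [0, 0, 0]
    - [0, 0, 0]
    - [0, 0, 0]
    - [0, 0, 0]
  turn:
    - [0, 0, 0]
    - [0, 0, 0]
    - [0, 0, 0]
    - [0, 0, 0]
    - [0, 0, 0]
    - [0, 0, 0]
    - [0, 0, 0]
    - [0, 0, 0]
    - [0, 0, 0]
    - [0, 0, 0]
  hand: [1, 1, 1, 0.3, 0.2, 0.2, 0.2, 0.2, 0.2, 0.2]
  newtons: 50

```text
time_s: 3.95
position: [0.4381, -0.1234, 0.022]
tool_rot: [[0.996, 0.092, 0.001], [0.092, -0.996, -0.001], [0.001, 0.001, -1.0]]
ft_force: [-0.8, -0.1, 6.4]
grip_width: 0.0357
gripper_force: 50.8
```

```bash
python3 d.py 438 -123.5 22 7.5; python3 -c "
from h import *
im=get_image('top');cv2.imwrite('pics/x.png',im)
g=cv2.cvtColor(im,cv2.COLOR_BGR2HSV);m=((g[...,2]>165)&(g[...,1]<30)).astype(np.uint8)[240:275,335:380]
ys,xs=np.nonzero(m);print(len(ys),ys.min()+240,xs[ys==ys.min()]+335)
i=ys.argmin();print(plane('top',[[xs[ys==ys.min()].mean()+335,ys.min()+240]],.07))"
```

```text
t 3.95 P [ 438.1 -123.4   22. ] yaw 5.28 F [-0.8 -0.1  6.4] w 0.0357 50.809417963027954
off now [-0.002  0.002 -0.001] off after turn [-0.002  0.002 -0.001] turn [ 0.009 -0.011 -0.37 ]
23 254 [354 355 356 357]
[[ 0.54537352 -0.11504153  0.07      ]]
```

Emit:
drive_tool:
  offset:
    - [0, 0, -0.02]
    - [0, 0, 0]
    - [0.14, -0.15, 0]
    - [0.14, -0.15, 0]
    - [0.14, -0.15, 0]
    - [0.14, -0.13, 0]
    - [0.12, 0, 0]
    - [0, 0, 0]
    - [0, 0, 0]
    - [0, 0, 0]
  turn:
    - [0, 0, -0.18]
    - [0, 0, -0.17]
    - [0, 0, 0]
    - [0, 0, 0]
    - [0, 0, 0]
    - [0, 0, 0]
    - [0, 0, 0]
    - [0, 0, 0]
    - [0, 0, 0]
    - [0, 0, 0]
  hand: [0.2, 0.2, 0.2, 0.2, 0.2, 0.2, 0.2, 0.2, 0.2, 0.2]

```text
time_s: 5.25
position: [0.4616, -0.0968, 0.0221]
tool_rot: [[0.992, 0.128, -0.0], [0.128, -0.992, 0.0], [-0.0, -0.0, -1.0]]
ft_force: [1.1, -0.2, -2.8]
grip_width: 0.0358
gripper_force: 50.1
```

```bash
python3 d.py 462.2 -96.9 22.8 7.4; python3 -c "
from h import *
a=get_image('top')[180:280,300:380]
cv2.imwrite('pics/g2.png',cv2.resize(a,(480,600),interpolation=cv2.INTER_CUBIC))"
```

```text
t 5.25 P [461.6 -96.8  22.1] yaw 7.36 F [ 1.1 -0.2 -2.8] w 0.0358 50.13272702693939
off now [ 0.014  0.005 -0.017] off after turn [ 0.014  0.005 -0.017] turn [-0.001  0.    -0.007]
```

View pics/g2.png

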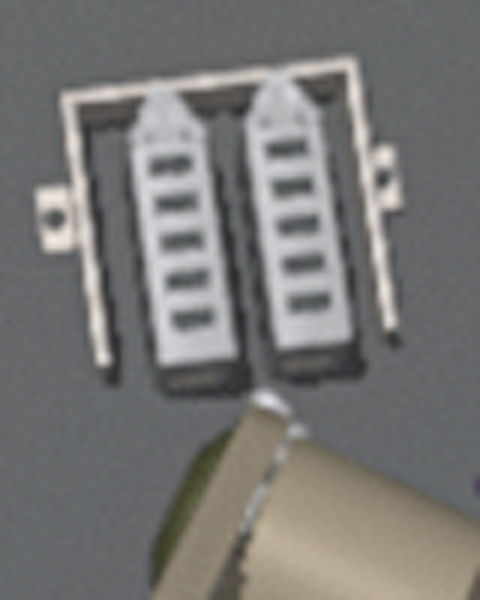

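The nose at (264,390) lies on the gap's mid-line. The gap corners are at (240,360) and (275,350), and the line extended to that row falls at about 263. I'll push in slowly.

Emit:
drive_tool:
  offset:
    - [0.15, 0, 0]
    - [0.15, 0, 0]
    - [0.15, 0, 0]
    - [0.15, 0, 0]
    - [0.15, 0, 0]
    - [0.15, 0, 0]
    - [0.15, 0, 0]
    - [0.15, 0, 0]
    - [0, 0, 0]
    - [0, 0, 0]
  turn:
    - [0, 0, 0]
    - [0, 0, 0]
    - [0, 0, 0]
    - [0, 0, 0]
    - [0, 0, 0]
    - [0, 0, 0]
    - [0, 0, 0]
    - [0, 0, 0]
    - [0, 0, 0]
    - [0, 0, 0]
  hand: [0.2, 0.2, 0.2, 0.2, 0.2, 0.2, 0.2, 0.2, 0.2, 0.2]

```text
time_s: 6.55
position: [0.5094, -0.0905, 0.0221]
tool_rot: [[0.992, 0.128, 0.0], [0.128, -0.992, -0.0], [0.0, 0.0, -1.0]]
ft_force: [0.7, -0.6, -2.8]
grip_width: 0.0354
gripper_force: 50.2
```

```bash
python3 d.py 568 -83.1 22 7.4; python3 -c "
from h import *
a=get_image('top')[180:280,300:380]
cv2.imwrite('pics/g3.png',cv2.resize(a,(480,600),interpolation=cv2.INTER_CUBIC))"
```

```text
t 6.55 P [509.4 -90.5  22.1] yaw 7.38 F [ 0.7 -0.6 -2.8] w 0.0354 50.17118990421295
off now [1.477 0.004 0.003] off after turn [1.477 0.005 0.002] turn [ 0.    -0.003 -0.004]
```

View pics/g3.png

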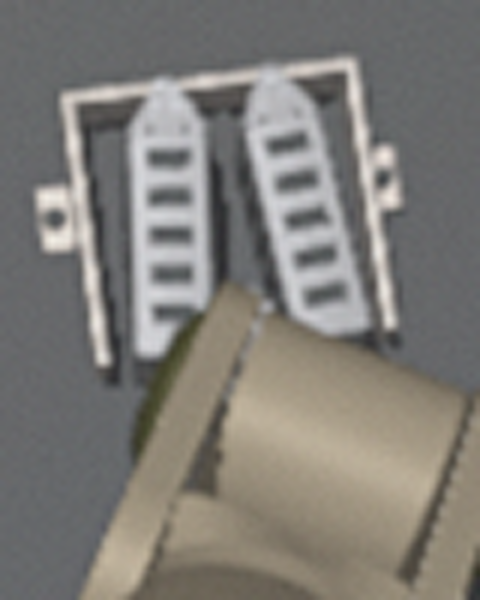

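The wedge has entered. The neighbours' front ends are parted, with the left cassette's blunt end at about (160,355) and the right's at about (335,330), as expected at this depth. I'll continue.

Emit:
drive_tool:
  offset:
    - [0.18, 0, 0]
    - [0.18, 0, 0]
    - [0.18, 0, 0]
    - [0.18, 0, 0]
    - [0.18, 0, 0]
    - [0.18, 0, 0]
    - [0.18, 0, 0]
    - [0.16, 0, 0]
    - [0, 0, 0]
    - [0, 0, 0]
  turn:
    - [0, 0, 0]
    - [0, 0, 0]
    - [0, 0, 0]
    - [0, 0, 0]
    - [0, 0, 0]
    - [0, 0, 0]
    - [0, 0, 0]
    - [0, 0, 0]
    - [0, 0, 0]
    - [0, 0, 0]
  hand: [0.2, 0.2, 0.2, 0.2, 0.2, 0.2, 0.2, 0.2, 0.2, 0.2]

```text
time_s: 7.85
position: [0.5657, -0.0832, 0.0221]
tool_rot: [[0.992, 0.128, 0.0], [0.128, -0.992, -0.0], [0.0, 0.0, -1.0]]
ft_force: [-0.1, -0.1, -2.5]
grip_width: 0.035
gripper_force: 50.2
```

```bash
python3 d.py 568 -83.1 22 7.4; python3 -c "
from h import *
a=get_image('top')[180:280,300:380];b=get_image('side')[170:270,250:380]
cv2.imwrite('pics/g4.png',np.hstack([cv2.resize(a,(400,500),interpolation=cv2.INTER_CUBIC),cv2.resize(b[:,:80],(400,500),interpolation=cv2.INTER_CUBIC)]))"
```

```text
t 7.85 P [565.7 -83.2  22.1] yaw 7.37 F [-0.1 -0.1 -2.5] w 0.035 50.17477512359619
off now [0.058 0.005 0.002] off after turn [0.058 0.005 0.002] turn [ 0.    -0.002 -0.005]
```

View pics/g4.png

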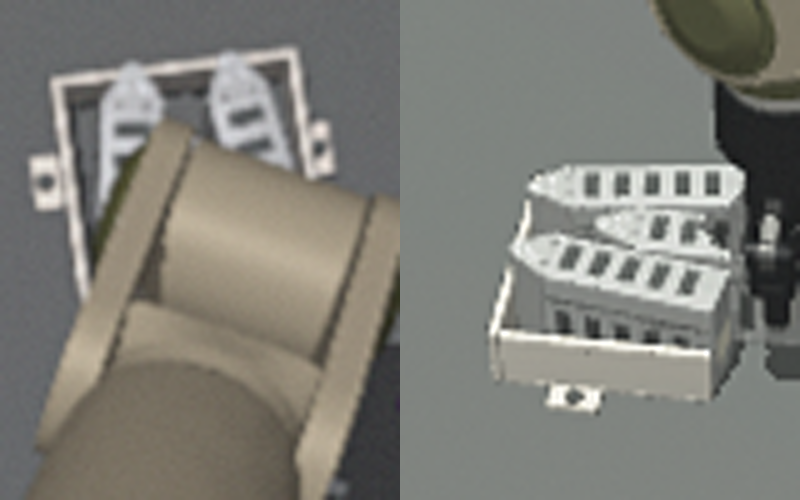

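The cassette is well in, with its nose at (600,222) in the side half and the neighbours parted. I'll release, back straight off, and shut the fingers.

Emit:
drive_tool:
  offset:
    - [0, 0, 0.0]
    - [0, 0, 0]
    - [0, 0, 0]
    - [0, 0, 0]
    - [-0.35, 0, 0]
    - [-0.5, 0, 0]
    - [-0.5, 0, 0]
    - [0, 0, 0]
    - [0, 0, 0]
    - [0, 0, 0]
  turn:
    - [0, 0, 0]
    - [0, 0, 0]
    - [0, 0, 0]
    - [0, 0, 0]
    - [0, 0, 0]
    - [0, 0, 0]
    - [0, 0, 0]
    - [0, 0, 0]
    - [0, 0, 0]
    - [0, 0, 0]
  hand: [0.65, 0.65, 0.65, 0.65, 0.65, 0.65, 0.65, 0.65, 0, 0]

```text
time_s: 9.2
position: [0.5128, -0.0902, 0.0221]
tool_rot: [[0.992, 0.129, 0.001], [0.129, -0.992, -0.0], [0.001, 0.0, -1.0]]
ft_force: [0.3, 0.4, 0.1]
grip_width: 0.0198
gripper_force: 0.0
```

Emit:
drive_tool:
  offset:
    - [0, 0, 0]
    - [0, 0, 0]
    - [0, 0, 0]
    - [0, 0, 0]
    - [0.1, 0, 0]
    - [0.1, 0, 0]
    - [0.1, 0, 0]
    - [0.1, 0, 0]
    - [0.1, 0, 0]
    - [0, 0, 0]
  turn:
    - [0, 0, 0]
    - [0, 0, 0]
    - [0, 0, 0]
    - [0, 0, 0]
    - [0, 0, 0]
    - [0, 0, 0]
    - [0, 0, 0]
    - [0, 0, 0]
    - [0, 0, 0]
    - [0, 0, 0]
  hand: [0, 0, 0, 0, 0, 0, 0, 0, 0, 0]

```text
time_s: 10.45
position: [0.5321, -0.0876, 0.0221]
tool_rot: [[0.992, 0.129, 0.0], [0.129, -0.992, -0.0], [0.0, 0.0, -1.0]]
ft_force: [-0.4, -0.3, -0.0]
grip_width: 0.0001
gripper_force: 0.0
```

```bash
python3 d.py 578 -81.6 22 7.4; python3 -c "
from h import *
a=get_image('top')[180:300,300:396];b=get_image('side')[180:260,250:330]
cv2.imwrite('pics/g5.png',np.hstack([cv2.resize(a,(400,500),interpolation=cv2.INTER_CUBIC),cv2.resize(b,(400,500),interpolation=cv2.INTER_CUBIC)]))"
```

```text
t 10.45 P [532.1 -87.6  22.1] yaw 7.38 F [-0.4 -0.3 -0. ] w 0.0001 0.0
off now [ 1.156 -0.     0.002] off after turn [ 1.156 -0.     0.002] turn [ 0.    -0.001 -0.003]
```

View pics/g5.png

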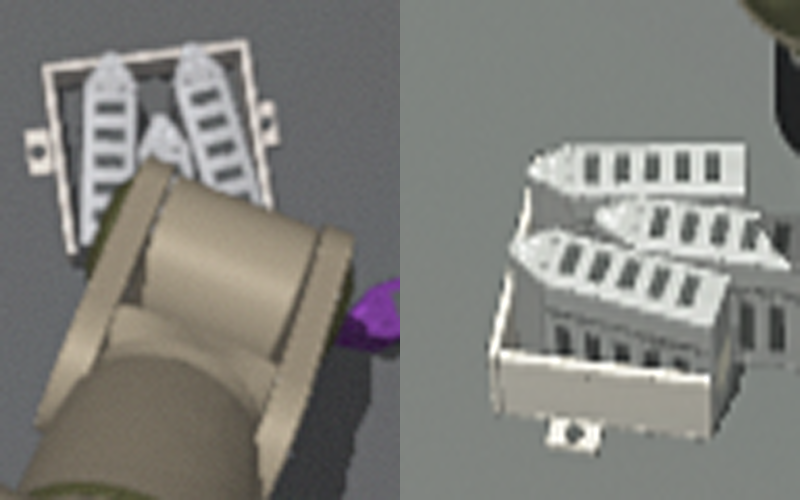

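The cassette stays put, with its nose at (160,125) in the top half, and it needs about 27 to 40 mm more. I'll push on the blunt end.

Emit:
drive_tool:
  offset:
    - [0.12, 0, 0]
    - [0.12, 0, 0]
    - [0.12, 0, 0]
    - [0.12, 0, 0]
    - [0.12, 0, 0]
    - [0.12, 0, 0]
    - [0.12, 0, 0]
    - [0.1, 0, 0]
    - [0, 0, 0]
    - [0, 0, 0]
  turn:
    - [0, 0, 0]
    - [0, 0, 0]
    - [0, 0, 0]
    - [0, 0, 0]
    - [0, 0, 0]
    - [0, 0, 0]
    - [0, 0, 0]
    - [0, 0, 0]
    - [0, 0, 0]
    - [0, 0, 0]
  hand: [0, 0, 0, 0, 0, 0, 0, 0, 0, 0]

```text
time_s: 11.8
position: [0.5694, -0.0828, 0.0222]
tool_rot: [[0.992, 0.128, 0.001], [0.128, -0.992, -0.0], [0.001, 0.0, -1.0]]
ft_force: [0.5, 0.4, 0.5]
grip_width: -0.0001
gripper_force: 0.0
```

```bash
python3 d.py 578 -81.6 22 7.4; python3 -c "
from h import *
a=get_image('top')[180:300,300:396];b=get_image('side')[180:260,250:330]
cv2.imwrite('pics/g6.png',np.hstack([cv2.resize(a,(400,500),interpolation=cv2.INTER_CUBIC),cv2.resize(b,(400,500),interpolation=cv2.INTER_CUBIC)]))"
```

```text
t 11.8 P [569.4 -82.8  22.2] yaw 7.37 F [0.5 0.4 0.5] w -0.0001 0.0
off now [ 0.218 -0.002  0.006] off after turn [ 0.218 -0.001  0.006] turn [ 0.002 -0.005 -0.004]
```

View pics/g6.png

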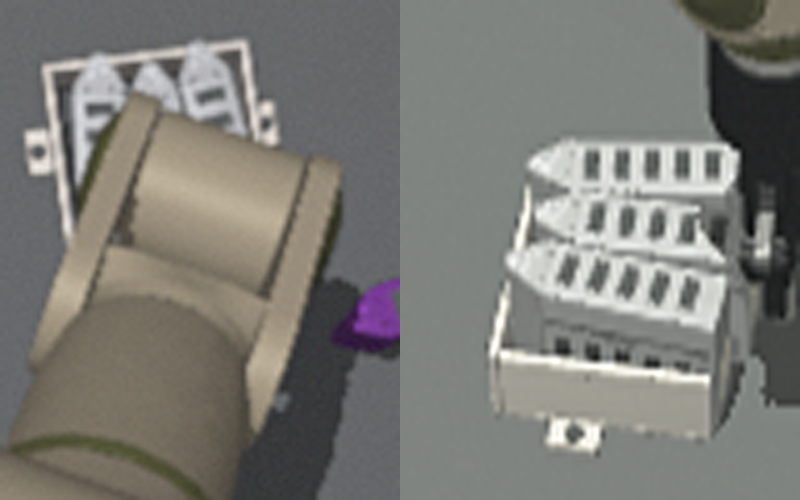

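The three are nearly parallel and the centre nose, at (150,70) in the top half, is just short of the back wall. I'll creep until the force rises; that was the tenth picture, so the rest goes by numbers.

Emit:
drive_tool:
  offset:
    - [0.03, 0, 0]
    - [0.03, 0, 0]
    - [0.03, 0, 0]
    - [0.03, 0, 0]
    - [0.03, 0, 0]
    - [0, 0, 0]
    - [0, 0, 0]
    - [0, 0, 0]
    - [0, 0, 0]
    - [0, 0, 0]
  turn:
    - [0, 0, 0]
    - [0, 0, 0]
    - [0, 0, 0]
    - [0, 0, 0]
    - [0, 0, 0]
    - [0, 0, 0]
    - [0, 0, 0]
    - [0, 0, 0]
    - [0, 0, 0]
    - [0, 0, 0]
  hand: [0, 0, 0, 0, 0, 0, 0, 0, 0, 0]

```text
time_s: 13.15
position: [0.5752, -0.082, 0.0222]
tool_rot: [[0.992, 0.128, 0.0], [0.128, -0.992, -0.0], [0.0, 0.0, -1.0]]
ft_force: [0.4, -0.6, -0.3]
grip_width: -0.0001
gripper_force: 0.0
```

Emit:
drive_tool:
  offset:
    - [0.02, 0, 0]
    - [0.02, 0, 0]
    - [0.02, 0, 0]
    - [0.02, 0, 0]
    - [0, 0, 0]
    - [0, 0, 0]
    - [0, 0, 0]
    - [0, 0, 0]
    - [0, 0, 0]
    - [0, 0, 0]
  turn:
    - [0, 0, 0]
    - [0, 0, 0]
    - [0, 0, 0]
    - [0, 0, 0]
    - [0, 0, 0]
    - [0, 0, 0]
    - [0, 0, 0]
    - [0, 0, 0]
    - [0, 0, 0]
    - [0, 0, 0]
  hand: [0, 0, 0, 0, 0, 0, 0, 0, 0, 0]

```text
time_s: 14.4
position: [0.5784, -0.0816, 0.0222]
tool_rot: [[0.992, 0.128, 0.0], [0.128, -0.992, -0.0], [0.0, 0.0, -1.0]]
ft_force: [-0.4, 0.5, 0.0]
grip_width: -0.0001
gripper_force: 0.0
```

Emit:
drive_tool:
  offset:
    - [0.02, 0, 0]
    - [0.02, 0, 0]
    - [0.02, 0, 0]
    - [0, 0, 0]
    - [0, 0, 0]
    - [0, 0, 0]
    - [0, 0, 0]
    - [0, 0, 0]
    - [0, 0, 0]
    - [0, 0, 0]
  turn:
    - [0, 0, 0]
    - [0, 0, 0]
    - [0, 0, 0]
    - [0, 0, 0]
    - [0, 0, 0]
    - [0, 0, 0]
    - [0, 0, 0]
    - [0, 0, 0]
    - [0, 0, 0]
    - [0, 0, 0]
  hand: [0, 0, 0, 0, 0, 0, 0, 0, 0, 0]

```text
time_s: 15.65
position: [0.5797, -0.0812, 0.0218]
tool_rot: [[0.992, 0.128, -0.003], [0.128, -0.992, 0.0], [-0.003, -0.001, -1.0]]
ft_force: [-5.8, -1.0, 1.4]
grip_width: 0.0002
gripper_force: 0.0
```

Emit:
drive_tool:
  offset:
    - [0.02, 0, 0]
    - [0.02, 0, 0]
    - [0, 0, 0]
    - [0, 0, 0]
    - [0, 0, 0]
    - [0, 0, 0]
    - [0, 0, 0]
    - [0, 0, 0]
    - [0, 0, 0]
    - [0, 0, 0]
  turn:
    - [0, 0, 0]
    - [0, 0, 0]
    - [0, 0, 0]
    - [0, 0, 0]
    - [0, 0, 0]
    - [0, 0, 0]
    - [0, 0, 0]
    - [0, 0, 0]
    - [0, 0, 0]
    - [0, 0, 0]
  hand: [0, 0, 0, 0, 0, 0, 0, 0, 0, 0]

```text
time_s: 16.9
position: [0.5796, -0.0809, 0.0215]
tool_rot: [[0.992, 0.128, -0.007], [0.128, -0.992, 0.001], [-0.007, -0.002, -1.0]]
ft_force: [-12.7, -1.6, 2.6]
grip_width: 0.0001
gripper_force: 0.0
```

The cassette is home: the tool stopped advancing and the force rose to 12.7 N. I'll retreat clear of the view and check all three.

Emit:
drive_tool:
  offset:
    - [-0.5, 0, 0]
    - [-0.8, 0, 0]
    - [-0.5, 0, -0.8]
    - [0, 0, -1]
    - [0, 0, -1]
    - [0, 0, -1]
    - [-0.5, 0.9, 0]
    - [-0.5, 0.9, 0]
    - [-0.5, 0.9, 0]
    - [-0.5, 0.9, 0]
  turn:
    - [0, 0, 0]
    - [0, 0, 0]
    - [0, 0, 0]
    - [0, 0, 0]
    - [0, 0, 0]
    - [0, 0, 0]
    - [0, 0, 0]
    - [0, 0, 0]
    - [0, 0, 0]
    - [0, 0, 0]
  hand: [0, 0, 0, 0, 0, 0, 0, 0, 0, 0]

```text
time_s: 18.15
position: [0.4497, -0.2447, 0.1744]
tool_rot: [[0.992, 0.128, 0.001], [0.128, -0.992, -0.001], [0.001, 0.001, -1.0]]
ft_force: [0.5, -0.3, 0.4]
grip_width: -0.0
gripper_force: 0.0
```

Emit:
drive_tool:
  offset:
    - [-0.3, 0.9, 0]
    - [-0.3, 0.9, 0]
    - [-0.3, 0.9, 0]
    - [-0.3, 0.9, 0]
    - [0, 0, 0]
    - [0, 0, 0]
    - [0, 0, 0]
    - [0, 0, 0]
    - [0, 0, 0]
    - [0, 0, 0]
  turn:
    - [0, 0, 0]
    - [0, 0, 0]
    - [0, 0, 0]
    - [0, 0, 0]
    - [0, 0, 0]
    - [0, 0, 0]
    - [0, 0, 0]
    - [0, 0, 0]
    - [0, 0, 0]
    - [0, 0, 0]
  hand: [0, 0, 0, 0, 0, 0, 0, 0, 0, 0]

```text
time_s: 19.4
position: [0.421, -0.3922, 0.1742]
tool_rot: [[0.992, 0.129, 0.0], [0.129, -0.992, -0.0], [0.0, 0.0, -1.0]]
ft_force: [-0.4, -0.3, 0.4]
grip_width: 0.0001
gripper_force: 0.0
```

```bash
cat > f.py <<'E'
from h import *
im=get_image('top');cv2.imwrite('pics/f.png',im)
# slots in each top face: dark blobs inside the bright faces -> line through slot centres
h=cv2.cvtColor(im,cv2.COLOR_BGR2HSV);v=h[...,2]
big=cv2.resize(v[180:250,300:376],None,fx=6,fy=6,interpolation=cv2.INTER_CUBIC)
m=(big>150).astype(np.uint8)
cs,hi=cv2.findContours(m,cv2.RETR_CCOMP,cv2.CHAIN_APPROX_NONE)
pts=[]
for c,q in zip(cs,hi[0]):
    A=cv2.contourArea(c)
    if q[3]>=0 and 60<A<600:
        M=cv2.moments(c);u=np.array([M['m10'],M['m01']])/M['m00'];pts.append((u+.5)/6-.5+[300,180])
w=plane('top',pts,.07)[:,:2]*1000
a=np.radians(7.5);R=np.array([[np.cos(a),np.sin(a)],[-np.sin(a),np.cos(a)]])
p=(w-[653.5,-71.7])@R.T
p=p[np.argsort(-p[:,1])];print(p.round(1).tolist())
E
python3 f.py
```

```text
Traceback (most recent call last):
  File "f.py", line 13, in <module>
    w=plane('top',pts,.07)[:,:2]*1000
      ~~~~~^^^^^^^^^^^^^^^
  File "h.py", line 9, in plane
    o,d=ray(n,uv);return o+d*((z-o[2])/d[:,2])[:,None]
        ~~~^^^^^^
  File "h.py", line 5, in ray
    p=cv2.undistortPoints(np.array(uv,float).reshape(-1,1,2),K,np.array([c['k1'],0,0,0.]))[:,0]
      ~~~~~~~~~~~~~~~~~~~^^^^^^^^^^^^^^^^^^^^^^^^^^^^^^^^^^^^^^^^^^^^^^^^^^^^^^^^^^^^^^^^^
cv2.error: OpenCV(4.12.0) /io/opencv/modules/calib3d/src/undistort.dispatch.cpp:347: error: (-215:Assertion failed) CV_IS_MAT(_src) && CV_IS_MAT(_dst) && (_src->rows == 1 || _src->cols == 1) && (_dst->rows == 1 || _dst->cols == 1) && _src->cols + _src->rows - 1 == _dst->rows + _dst->cols - 1 && (CV_MAT_TYPE(_src->type) == CV_32FC2 || CV_MAT_TYPE(_src->type) == CV_64FC2) && (CV_MAT_TYPE(_dst->type) == CV_32FC2 || CV_MAT_TYPE(_dst->type) == CV_64FC2) in function 'cvUndistortPointsInternal'
```

```bash
cat > f2.py <<'E'
from h import *
def rect(path):
    im=cv2.imread(path,0);c=camera_info('top');W=np.array(c['world_to_cam'])
    # metric picture of plane z=.07 in rack axes, 2 px/mm: rows x +80..-100, cols y +80..-80
    X,Y=np.meshgrid(np.arange(80,-100,-.5),np.arange(80,-80,-.5),indexing='ij');a=np.radians(7.5)
    P=np.stack([.6535+(X*np.cos(a)-Y*np.sin(a))/1e3,-.0717+(X*np.sin(a)+Y*np.cos(a))/1e3,0*X+.07],-1).reshape(-1,3)
    K=np.array([[c['fx'],0,c['cx']],[0,c['fy'],c['cy']],[0,0,1]])
    uv=cv2.projectPoints(P,cv2.Rodrigues(W[:3,:3])[0],W[:3,3],K,np.array([c['k1'],0,0,0.]))[0].reshape(*X.shape,2).astype(np.float32)
    return cv2.remap(im,uv[...,0],uv[...,1],cv2.INTER_CUBIC)
for f in('pics/top0.png','pics/f.png'):
    r=rect(f)
    for t in(110,130,150):
        cs=cv2.findContours((r[60:330]<t).astype(np.uint8),cv2.RETR_LIST,cv2.CHAIN_APPROX_NONE)[0];o=[]
        for c in cs:
            (x,y),s,_=cv2.minAreaRect(c)
            if 5<min(s) and max(s)<45: o.append((round(50-y/2),round(80-x/2,1)))
        print(f,t,sorted(o,key=lambda q:-q[1]))
    for x in(-20,-55): print('row',x,r[int((80-x)*2),::8].tolist())
    for y in(36,24,12,0,-12,-24,-36): print('col',y,r[230:330:4,int((80-y)*2)].tolist())
E
python3 f2.py
```

```text
pics/top0.png 110 [(-14, 58.0), (-28, 26.2), (-47, 26.0), (7, 26.0), (25, 26.0), (-10, 25.8), (-28, -27.0), (-46, -27.2), (26, -27.2), (-10, -27.5), (8, -27.8), (6, -68.3)]
pics/top0.png 130 [(-47, 26.0), (-28, 26.0), (7, 26.0), (25, 26.0), (-11, 25.8), (-46, -27.0), (-28, -27.2), (26, -27.2), (-10, -27.5), (8, -27.5), (6, -68.3)]
pics/top0.png 150 [(7, 78.5), (-47, 26.0), (-28, 26.0), (7, 26.0), (25, 26.0), (-11, 25.8), (-46, -27.0), (-28, -27.2), (-10, -27.2), (8, -27.5), (26, -27.5)]
row -20 [106, 98, 153, 221, 95, 87, 108, 109, 74, 134, 209, 214, 213, 201, 198, 201, 199, 187, 108, 65, 105, 60, 98, 201, 204, 206, 202, 198, 191, 190, 192, 130, 67, 102, 96, 187, 162, 96, 102, 105]
row -55 [105, 100, 143, 197, 67, 76, 105, 109, 73, 130, 210, 210, 197, 194, 194, 196, 190, 183, 91, 59, 103, 59, 111, 201, 205, 202, 198, 189, 187, 188, 186, 129, 90, 103, 99, 190, 159, 97, 105, 104]
col 36 [197, 210, 208, 196, 174, 155, 154, 167, 186, 203, 210, 208, 210, 210, 199, 169, 111, 67, 74, 88, 91, 78, 64, 68, 89]
col 24 [181, 198, 194, 175, 137, 98, 85, 106, 146, 177, 194, 194, 192, 196, 191, 163
[... 1892 characters left out ...]
1, 54, 55, 53, 52, 46, 41, 42, 50, 55, 57, 58, 61, 66, 69, 68, 66, 65, 64, 56, 64, 83, 98, 102]
col 12 [194, 180, 169, 166, 167, 171, 180, 195, 201, 199, 201, 205, 186, 142, 82, 68, 84, 92, 89, 74, 58, 55, 72, 93, 104]
col 0 [187, 163, 115, 84, 91, 120, 161, 185, 185, 186, 188, 188, 180, 142, 94, 69, 79, 93, 92, 75, 59, 61, 82, 99, 106]
col -12 [185, 184, 184, 182, 180, 181, 183, 185, 186, 183, 181, 180, 163, 131, 86, 61, 61, 61, 58, 54, 52, 51, 67, 89, 103]
col -24 [108, 112, 111, 98, 84, 78, 83, 86, 85, 78, 71, 70, 76, 81, 79, 78, 80, 79, 73, 70, 75, 89, 100, 104, 103]
col -36 [188, 156, 118, 95, 102, 129, 160, 186, 196, 194, 194, 196, 184, 152, 97, 66, 80, 93, 90, 72, 57, 54, 69, 88, 101]
```

The numbers show all three level in x and the centre one straight, at y of +1.3 mm. The neighbours are still splayed: the left one's slots run from y 38 to 44.5, and the right one's from -36.4 to -43.8, about 5.5° each. I'll straighten them by nudging their front ends inward with shut fingers above the 40 mm walls, starting with the right.

Emit:
drive_tool:
  offset:
    - [0.94, -0.82, 0]
    - [0.94, -0.82, 0]
    - [0.94, -0.82, 0]
    - [0.95, -0.82, 0]
    - [0.95, -0.82, 0]
    - [0.95, -0.8, 0]
    - [0, 0, 0.9]
    - [0, 0, 0.9]
    - [0, 0, 0.9]
    - [0, 0, 0.5]
  turn:
    - [0, 0, 0]
    - [0, 0, 0]
    - [0, 0, 0]
    - [0, 0, 0]
    - [0, 0, 0]
    - [0, 0, 0]
    - [0, 0, 0]
    - [0, 0, 0]
    - [0, 0, 0]
    - [0, 0, 0]
  hand: [0, 0, 0, 0, 0, 0, 0, 0, 0, 0]

```text
time_s: 20.7
position: [0.62, -0.1685, 0.0441]
tool_rot: [[0.992, 0.128, -0.002], [0.128, -0.992, 0.001], [-0.002, -0.001, -1.0]]
ft_force: [1.3, -0.6, 0.6]
grip_width: -0.0006
gripper_force: 0.0
```

```bash
python3 d.py 620.9 -168.8 45 7.4
```

```text
t 20.7 P [ 620.  -168.5   44.1] yaw 7.38 F [ 1.3 -0.6  0.6] w -0.0006 0.0
off now [ 0.022  0.01  -0.024] off after turn [ 0.022  0.01  -0.024] turn [-0.014  0.021 -0.004]
```

Emit:
drive_tool:
  offset:
    - [0, -0.07, 0]
    - [0, -0.07, 0]
    - [0, -0.07, 0]
    - [0, -0.07, 0]
    - [0, -0.07, 0]
    - [0, -0.05, 0]
    - [0, -0.05, 0]
    - [0, -0.05, 0]
    - [0, -0.05, 0]
    - [0, 0, 0]
  turn:
    - [0, 0, 0]
    - [0, 0, 0]
    - [0, 0, 0]
    - [0, 0, 0]
    - [0, 0, 0]
    - [0, 0, 0]
    - [0, 0, 0]
    - [0, 0, 0]
    - [0, 0, 0]
    - [0, 0, 0]
  hand: [0, 0, 0, 0, 0, 0, 0, 0, 0, 0]

```text
time_s: 21.95
position: [0.6178, -0.1468, 0.0461]
tool_rot: [[0.992, 0.129, -0.0], [0.129, -0.992, 0.0], [-0.0, -0.0, -1.0]]
ft_force: [0.1, -0.3, 0.4]
grip_width: 0.0001
gripper_force: 0.0
```

```bash
sed -i "s#^for f in.*#get=cv2.imwrite('pics/f.png',get_image('top'))\nfor f in('pics/f.png',):#; s/for t in(110,130,150)/for t in(130,)/; /row/d; /col'/d" f2.py; python3 d.py 620.9 -168.8 45 7.4; python3 f2.py
```

```text
t 21.95 P [ 617.8 -146.8   46.1] yaw 7.38 F [ 0.1 -0.3  0.4] w 0.0001 0.0
off now [0.005 0.554 0.028] off after turn [0.005 0.554 0.028] turn [-0.002  0.    -0.003]
pics/f.png 130 [(-41, 44.5), (-23, 43.1), (-6, 41.5), (12, 39.9), (30, 38.3), (48, 19.5), (-41, 8.7), (-24, 3.8), (-6, 1.2), (12, 1.2), (30, 1.2), (48, -16.5)]
```

Emit:
drive_tool:
  offset:
    - [0, 0, 0]
    - [0, 0, 0]
    - [0, 0, 0]
    - [0, 0, 0]
    - [0, 0, 0]
    - [0, -0.01, 0]
    - [0, -0.015, 0]
    - [0, -0.015, 0]
    - [0, -0.015, 0]
    - [0, -0.015, 0]
  turn:
    - [0, 0, 0]
    - [0, 0, 0]
    - [0, 0, 0]
    - [0, 0, 0]
    - [0, 0, 0]
    - [0, 0, 0]
    - [0, 0, 0]
    - [0, 0, 0]
    - [0, 0, 0]
    - [0, 0, 0]
  hand: [0, 0, 0, 0, 0, 0, 0, 0, 0, 0]

```text
time_s: 23.25
position: [0.6174, -0.1443, 0.0461]
tool_rot: [[0.992, 0.128, -0.0], [0.128, -0.992, -0.0], [-0.0, 0.0, -1.0]]
ft_force: [-0.5, -2.1, -0.1]
grip_width: 0.0003
gripper_force: 0.7
```

Emit:
drive_tool:
  offset:
    - [0, 0.3, 0]
    - [0, 0, -0.75]
    - [0, 0, -0.75]
    - [0, -0.86, 0]
    - [0, -0.86, 0]
    - [0, -0.86, 0]
    - [0, -0.86, 0]
    - [0, -0.86, 0]
    - [0, 0, 0.75]
    - [0, 0, 0.75]
  turn:
    - [0, 0, 0]
    - [0, 0, 0]
    - [0, 0, 0]
    - [0, 0, 0]
    - [0, 0, 0]
    - [0, 0, 0]
    - [0, 0, 0]
    - [0, 0, 0]
    - [0, 0, 0]
    - [0, 0, 0]
  hand: [0, 0, 0, 0, 0, 0, 0, 0, 0, 0]

```text
time_s: 24.5
position: [0.5974, 0.0143, 0.0457]
tool_rot: [[0.992, 0.129, 0.001], [0.129, -0.992, -0.0], [0.001, 0.0, -1.0]]
ft_force: [0.3, -0.4, 0.0]
grip_width: -0.0001
gripper_force: 0.0
```

```bash
python3 d.py 596.9 13.6 45.5 7.4; python3 f2.py
```

```text
t 24.5 P [597.4  14.3  45.7] yaw 7.41 F [ 0.3 -0.4  0. ] w -0.0001 0.0
off now [-0.015  0.016  0.006] off after turn [-0.015  0.016  0.006] turn [ 0.003 -0.012  0.001]
pics/f.png 130 [(-78, 70.8), (-5, 38.8), (12, 33.5), (29, 30.5), (48, -16.5), (-24, -34.5), (-6, -34.5), (12, -34.5), (30, -34.8), (6, -68.8)]
```

The right cassette is straight now, with its slots at a constant y of -34.5. The same nudge on the left needs about 24 mm.

Emit:
drive_tool:
  offset:
    - [0, 0.08, 0]
    - [0, 0.08, 0]
    - [0, 0.08, 0]
    - [0, 0.08, 0]
    - [0, 0.05, 0]
    - [0, 0.05, 0]
    - [0, 0.05, 0]
    - [0, 0.05, 0]
    - [0, 0.03, 0]
    - [0, 0.02, 0]
  turn:
    - [0, 0, 0]
    - [0, 0, 0]
    - [0, 0, 0]
    - [0, 0, 0]
    - [0, 0, 0]
    - [0, 0, 0]
    - [0, 0, 0]
    - [0, 0, 0]
    - [0, 0, 0]
    - [0, 0, 0]
  hand: [0, 0, 0, 0, 0, 0, 0, 0, 0, 0]

```text
time_s: 25.8
position: [0.5999, -0.0082, 0.0461]
tool_rot: [[0.992, 0.128, -0.0], [0.128, -0.992, 0.0], [-0.0, -0.0, -1.0]]
ft_force: [-0.0, 0.6, -0.3]
grip_width: 0.0
gripper_force: 0.3
```

Emit:
drive_tool:
  offset:
    - [0, 0.015, 0]
    - [0, 0.015, 0]
    - [0, 0.015, 0]
    - [0, 0.005, 0]
    - [0, 0, 0]
    - [0, -0.4, 0]
    - [0, -0.4, -0.4]
    - [-0.3, 0, -0.9]
    - [-0.6, 0, -0.9]
    - [-0.9, 0, -0.9]
  turn:
    - [0, 0, 0]
    - [0, 0, 0]
    - [0, 0, 0]
    - [0, 0, 0]
    - [0, 0, 0]
    - [0, 0, 0]
    - [0, 0, 0]
    - [0, 0, 0]
    - [0, 0, 0]
    - [0, 0, 0]
  hand: [0, 0, 0, 0, 0, 0, 0, 0, 0, 0]

```text
time_s: 27.05
position: [0.5242, 0.0132, 0.1723]
tool_rot: [[0.992, 0.13, 0.002], [0.13, -0.992, -0.0], [0.002, 0.001, -1.0]]
ft_force: [0.4, -0.5, 0.2]
grip_width: 0.0003
gripper_force: 0.0
```

Emit:
drive_tool:
  offset:
    - [-0.9, 0, 0]
    - [-0.9, 0, 0]
    - [-0.6, -0.8, 0]
    - [-0.3, -0.9, 0]
    - [0, -0.9, 0]
    - [0, -0.9, 0]
    - [0, 0, 0]
    - [0, 0, 0]
    - [0, 0, 0]
    - [0, 0, 0]
  turn:
    - [0, 0, 0]
    - [0, 0, 0]
    - [0, 0, 0]
    - [0, 0, 0]
    - [0, 0, 0]
    - [0, 0, 0]
    - [0, 0, 0]
    - [0, 0, 0]
    - [0, 0, 0]
    - [0, 0, 0]
  hand: [0, 0, 0, 0, 0, 0, 0, 0, 0, 0]

```text
time_s: 28.3
position: [0.3997, 0.1368, 0.1702]
tool_rot: [[0.992, 0.127, 0.0], [0.127, -0.992, -0.0], [0.0, 0.0, -1.0]]
ft_force: [-0.1, -0.3, 0.1]
grip_width: -0.0002
gripper_force: 0.0
```

```bash
cat >> f2.py <<'E'
    for y in(36,24,12,0,-12,-24,-36): print('col',y,r[264:304:4,int((80-y)*2)].tolist())
    print('row',r[int((80+55)*2),::8].tolist())
E
python3 f2.py
```

```text
pics/f.png 130 [(-42, 37.8), (-24, 37.8), (-6, 37.5), (12, 37.2), (30, 37.2), (48, 19.2), (-42, 1.5), (-24, 1.5), (12, 1.5), (-6, 1.2), (30, 1.2), (48, -16.5), (-42, -34.5), (-24, -34.5), (-6, -34.5), (12, -34.5), (30, -35.2), (6, -68.4)]
col 36 [195, 195, 198, 190, 165, 108, 72, 76, 92, 95]
col 24 [187, 191, 192, 188, 160, 118, 80, 66, 70, 72]
col 12 [205, 207, 209, 203, 177, 117, 70, 74, 87, 94]
col 0 [191, 190, 195, 193, 169, 126, 81, 72, 92, 100]
col -12 [185, 184, 180, 174, 152, 109, 70, 68, 74, 77]
col -24 [203, 202, 208, 204, 180, 125, 82, 75, 89, 96]
col -36 [190, 188, 190, 186, 162, 119, 76, 74, 87, 93]
row [105, 100, 145, 199, 69, 55, 125, 215, 214, 209, 201, 196, 195, 196, 193, 139, 203, 207, 204, 198, 192, 191, 190, 182, 141, 201, 205, 199, 192, 190, 190, 189, 181, 109, 95, 192, 160, 98, 104, 104]
```

All three are straight, at y 37.5, 1.4 and -34.5 with a pitch of 36 mm, and their blunt ends are level. The arm is clear, so I'm handing in.

```bash
python3 -c "
from rig import env
print(env.close_job())"
```

```text
the job is handed in; nothing more can be done
None
```

The loose cassette is fully home between the other two; by the last overhead measurement all three are straight with blunt ends level, and the job is handed in at about 28 s (verdict not shown).

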